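Draw out the rolled-away massage roller and lay it in its rest

ROBOT

A 6-joint arm with a two-finger parallel gripper is mounted at the origin on the work surface. World frame = base frame: x ahead of the robot, y to its left, z up, the work surface at z = 0. Lengths are in m, angles in rad, forces in N, time in s.
With the tool pointing down it reaches from about 0.25 to 0.775 m from the base axis. Payload 4 kg.
Tool frame: the origin (TCP) lies at the very end of the fingers, on their centre line; the grasp point (between the pads) lies 19 mm behind it (robot.pinch_z is the distance from the TCP to the grasp point, in m); z points along the fingers, y is the line along which they close (so a half turn about z gives the same grasp; the last joint's range is limited). The gripper opens to 94 mm and grips with 3 to 60 N. Pads are 16 mm wide; open, the fingers measure 119 mm over their backs; the gripper's body (75 mm by 177 mm) begins 78 mm behind the grasp point.
Start: joints at [1.07, 0.087, 1.371, -0, 1.684, -0.103], TCP at [0.213, 0.507, 0.206] pointing down, gripper open.
Joint ranges: [-3.1, 3.1], [-0.76, 2.03], [0.27, 2.55], [-1.08, 4.22], [0.17, 2.65], [-2.57, 2.57]. Speed limits (rad/s): [2.79, 2.79, 3.14, 3.14, 3.14, 3.14].

INTERFACE

Orientations are given as [roll, pitch, yaw] about the fixed x, y, z axes, in that order (R = Rz(yaw) Ry(pitch) Rx(roll)).
In Python, from bench import robot gives the robot as it stands.
- The arm moves only by the tool arm_command, never from a script. Its argument "targets" is one flat list of numbers, 7 for each row, row after row: the turn, a rotation vector about the tool's x, y, z in degrees, then the shift along the tool's x, y, z in mm, then the closure, from -1 (fully open) to 1 (shut). In form: [ax, ay, az, x, y, z, hand, ax, ay, az, x, y, z, hand, ...]. A call has 1 to 20 rows; each row is the pose to reach, as a shift and turn from the pose commanded when the call began, along the tool's axes at that moment; what a row does not reach only later rows make up. A row lasts 1/10 s, in which the tool goes at most 50 mm and 8.59 degrees, less where a joint would pass 70% of its speed; a pose out of reach is approached as far as the arm can. A call with a gripper value outside its range is refused whole. The fingers move at their own pace and stop on an object; the grip force is fixed at half the most. Time passes only in rows, so rows that repeat a pose let the fingers close. It gives the time, the measured TCP pose, the force, the opening and the grip force at its end, in the units of the state.
- robot.get_obs(): the state, without advancing time (a new reading comes with each control period).
- robot.snapshot(name): name is "scene" or "top" or "wrist"; returns a dict with "color" (400x640x3 uint8, red, green, blue), "range_z" (400x640 float32, m along the optical axis (not along the pixel's ray), 0 where there is no reading), "fx", "fy", "cx", "cy" (pixels), "T" (4x4, takes a point from camera to world coordinates); the wrist camera has in their place "T_tool_cam" (4x4, takes a point from camera to tool coordinates, whose origin is the TCP and whose axes are the flange's). Camera axes: x right, y down, z forward; pixel columns grow to the right and rows downward; lengths in m; the calibration is good to about 2 mm. A picture is of the moment at which its call begins: read the wrist's pose just before it.
- robot.close_job(): hands the job in; it is judged then, once.
The state is a dict: "time": time; "joint_positions": joint angles; "qvel": joint speeds; "joint_torque": joint torques, N m; "tool_pos": TCP position; "ee_rot": TCP orientation; "wrist_force": force on the tool from outside, world axes, zero at the start; "wrist_torque": the same for the moment, N m; "width": finger opening in m; "finger_force": force on a finger pad.
Only numpy, scipy, OpenCV 4.12 (cv2) and the standard library are available. Lean on these libraries where they do the work, as an engineer would, in place of code of your own. Each camera call takes 0.05 s, during which the arm holds its last target. There are 200 camera calls.

TASK

The wooden massage roller has rolled under the low wooden riser and only one handle still shows. Draw it right out and let it go so that it lies still on the open cabinet top without rolling away, then take it again round its barrel, lift it clear and lay it gently in its notched wooden rest, one handle down in each notch. Leave the other things on the cabinet, and the rest, where they stand.

Things in the scene. Friction and masses are not known exactly. Their poses are not given: they have to be found in the camera images.
- roller: wooden massage roller, 0.22 kg, 230 mm long: ribbed barrel 48 mm thick, 100 mm long with rounded ends; at each end a handle 22 mm thick, 65 mm long. Origin: middle of the barrel on the axis; own x runs along the axis (y, z turn as it rolls). It lies loose with its axis level, 24 mm up, and rolls off easily across its axis if nudged. At the start 70 to 90 mm of one end sticks out of the riser
- end_a (a point): end face centre of one handle, at x = -115 mm on the roller's own axis; at the start this is the end that sticks out of the riser
- end_b (a point): end face centre of the other handle, at x = +115 mm on the roller's own axis; at the start under the riser
- riser: fixed low wooden stand: board 220 mm deep (own x), 420 mm long (own y), 15 mm thick on two end panels; 62 mm clear below, top at 77 mm. A receiver box and a clock stand on it, up to 142 mm high, 65 mm or more behind the front edge. Origin: on the cabinet top under the board's middle. Its open front, at own x = -110 mm, faces own -x, to the robot's right
- rest: loose pale wooden rest, 0.45 kg: base 170 x 90 x 12 mm with two upright cheeks 24 mm thick at own x = -70 and +70 mm (116 mm clear between them), 80 mm wide, 48 mm high, each with a 90 degree V notch in its top, mouth 40 mm wide, apex 28 mm up. Origin: centre of the underside; own x is the line of the notches, z up
- seat (a point): point of the rest, 44 mm above its origin: here the roller's origin comes when both handles lie down in the notches, its axis along the rest's own x, the barrel hanging free between the cheeks with 8 mm of play at each end
- cup: jade-green ceramic lidded cup with one handle, 87 mm across, 117 mm high. Origin: centre of underside, z up
- toothpicks: orange plastic toothpick holder with twist cap, 43 mm across, 75 mm high. Origin: centre of underside, z up
- ashtray: round stainless steel ashtray, 92 mm across, 36 mm high. Origin: centre of underside
- fan_box: white plastic fan controller box with a dial, 85 x 130 mm, 56 mm high. Origin: centre of underside
- remote: black remote control lying flat, 170 x 44 x 20 mm. Origin: centre of underside
- glasses_case: dark red spectacle case, 158 x 58 x 40 mm. Origin: centre of underside
- balm_jar: small amber balm jar with dark lid, 45 mm across, 30 mm high. Origin: centre of underside
Things that resemble listed ones, but are neither listed nor needed, are in the scene too. Leave any turquoise look-alike of the roller alone.

How it is judged:
On the way, in this order (a step that is already met when the one before it is completed fails the run):
1. the whole roller is out in front of the riser and lies still on the cabinet top, let go of (x of each of end_a, end_b in the frame of riser below -0.11 m and height (world z) of each of end_a, end_b below 0.032 m and linear speed of roller below 0.02 m/s and contact force between the fingers and roller below 0.05 N), for 0.5 s.
2. the roller is lifted, held round its barrel (height (world z) of roller above 0.06 m and distance between the grasp point and roller below 0.05 m and contact force between the fingers and roller above 0.5 N), for 0.2 s.
At the end, for the whole second after the job is handed in: the roller lies at rest in the rest with a handle down in each notch: its middle within 12 mm along and 5 mm across the line of the notches and within 4 mm of its seated height, its axis within 0.06 rad of that line, and the rest standing flat on the cabinet top (x of roller in the frame of rest between -0.012 and 0.012 m and y of roller in the frame of rest between -0.005 and 0.005 m and z of roller in the frame of rest between 0.04 and 0.048 m and angle between the x axis of roller and the x axis of rest, either way round below 0.06 rad and angle between rest's own z axis and vertical below 0.05 rad and height (world z) of rest below 0.004 m and linear speed of roller below 0.02 m/s and angular speed of roller below 0.3 rad/s); the robot touches nothing.
It fails at once if the roller is dropped or sent rolling: faster than 0.5 m/s with no finger on it (linear speed of roller above 0.5 m/s and contact force between the fingers and roller below 0.01 N).
It fails at once if the roller goes over the edge of the cabinet top (height (world z) of roller below -0.01 m).
It fails at once if the rest is shifted by more than 30 mm (distance of rest from where it was at the start of the episode above 0.03 m).
It fails at once if another thing (cup, toothpick holder, ashtray, fan controller, remote, spectacle case, balm jar) is shifted by more than 30 mm or knocked over (distance of any of cup, toothpicks, ashtray, fan_box, remote, glasses_case, balm_jar from where it was at the start of the episode above 0.03 m or angle between any of cup, toothpicks, ashtray, fan_box, remote, glasses_case, balm_jar's own z axis and vertical above 0.35 rad).
It also fails if it takes over 58 s, if anything falls off the work surface, if the arm or the gripper's body presses on something with over 40 N, if the wrist force passes 120 N, or if a joint passes its speed limit or range.

## Working session

There is one attempt and no reset: what is moved stays moved. The work goes in short steps, Python scripts to look and compute and a tool call to move; the robot and the scene stay as the last step left them, time stands still between calls to the robot, and variables do not carry over. Pictures are saved under pics/ and viewed, at most 10 in all, crops included, and the job is handed in when it is done.

Besides the shell and the picture viewer there is one more tool, called after "Request:" by a JSON object that holds its "method" and its "body", one argument or row to a line. arm_command: Moves the arm, as the interface text tells. Its arguments: {"type":"object","properties":{"targets":{"type":"array"}},"required":["targets"]}

```bash
mkdir -p pics; ls; cat > h.py <<'E'
import numpy as np,cv2
from bench import robot
def snap(n):
    o=robot.get_obs(); s=robot.snapshot(n)
    if n=="wrist":
        from scipy.spatial.transform import Rotation as R
        T=np.eye(4);T[:3,:3]=R.from_euler('xyz',o['ee_rot']).as_matrix();T[:3,3]=o['tool_pos'];s['T']=T@s['T_tool_cam']
    return s
def ray(s,u,v,z):
    d=s['T'][:3,:3]@np.array([(u-s['cx'])/s['fx'],(v-s['cy'])/s['fy'],1.]);c=s['T'][:3,3]
    return c+d*(z-c[2])/d[2]
def cloud(s):
    v,u=np.mgrid[:400,:640];d=s['range_z']
    P=np.stack([(u-s['cx'])/s['fx']*d,(v-s['cy'])/s['fy']*d,d],-1)@s['T'][:3,:3].T+s['T'][:3,3]
    P[d==0]=np.nan
    return P
def save(s,n): cv2.imwrite('pics/'+n,s['color'][...,::-1])
E
python3 - <<'E'
from h import *
print(robot.get_obs())
for n in("top","scene"):
    s=snap(n);save(s,n+'0.png');np.savez(n+'0.npz',**s);print(n,s['T'].round(3).tolist(),s['fx'])
E
```

```text
pics
{'time': 0.0, 'joint_positions': array([ 1.06990288e+00,  8.79660100e-02,  1.37225368e+00, -1.87996397e-05,
        1.68359809e+00, -1.03113825e-01]), 'qvel': array([ 6.79323755e-05, -3.83986827e-04, -7.81665969e-04,  7.04423996e-04,
       -1.08680296e-03,  1.03427501e-03]), 'joint_torque': array([ 9.70093861e-04, -3.40186965e+01, -3.02430511e+01,  7.19249994e-02,
        3.27956211e-02, -1.54893560e-04]), 'tool_pos': array([0.21280555, 0.5065637 , 0.20429846]), 'ee_rot': array([-3.13937742e+00, -2.10448943e-04,  2.74381070e+00]), 'wrist_force': array([-0.00644139, -0.11995147,  0.0746869 ]), 'wrist_torque': array([-0.04095993, -0.04383356,  0.00801367]), 'finger_force': 0.0, 'width': 0.09416241798658834}
top [[0.014, -0.979, 0.201, 0.238], [-1.0, -0.015, 0.001, 0.002], [0.002, -0.201, -0.98, 1.278], [0.0, 0.0, 0.0, 1.0]] 372.2564284952213
scene [[0.508, 0.671, -0.54, 1.067], [0.861, -0.407, 0.305, -0.355], [-0.015, -0.62, -0.784, 0.917], [0.0, 0.0, 0.0, 1.0]] 422.9373946713514
```

View pics/top0.png

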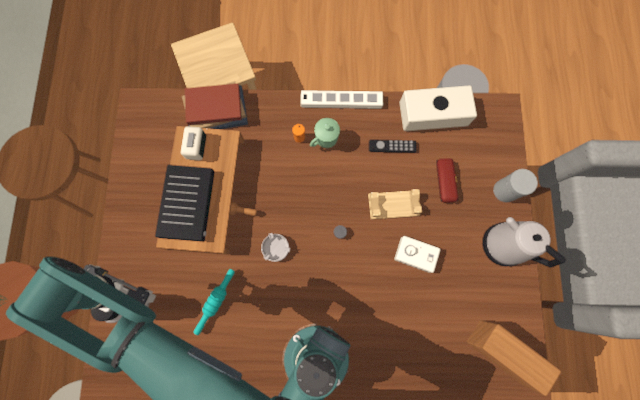

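View pics/scene0.png

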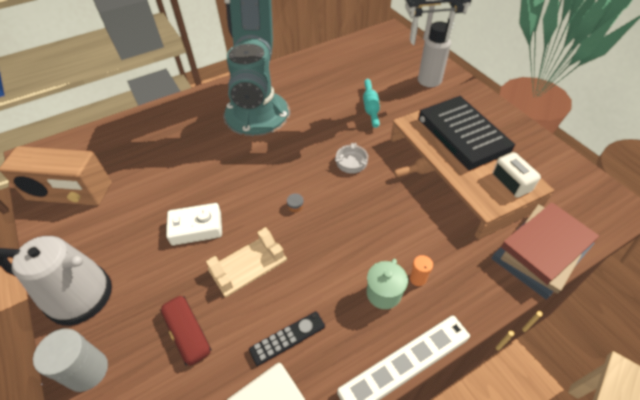

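The top view shows the riser with its front edge at about column 235 and a wooden handle stub at (245,211). The rest is at (396,205) and the ashtray at (276,248).
Candidates for the roller: the wooden stub at top (245,211) / scene (403,172), and the turquoise look-alike at top (213,302) / scene (371,103). I choose the wooden stub and check it in one crop.

```bash
python3 - <<'E'
from h import *
s=dict(np.load('top0.npz'));c=s['color']
cv2.imwrite('pics/crop.png',np.hstack([cv2.resize(c[170:270,200:300],(400,400),interpolation=2),cv2.resize(c[170:270,355:455],(400,400),interpolation=2)])[...,::-1])
P=cloud(s)
h=cv2.cvtColor(c,cv2.COLOR_RGB2HSV).astype(int)
for p in[(245,211),(250,212),(228,150),(223,230),(215,140),(300,135),(327,130),(276,248),(341,232),(396,205)]:print(p,P[p[1],p[0]].round(3),h[p[1],p[0]],c[p[1],p[0]])
# riser board points: z .065-.09
m=(abs(P[...,2]-.077)<.008); 
m[:, :150]=0;m[:,250:]=0;m[:120]=0;m[260:]=0
cn=max(cv2.findContours(m.astype(np.uint8),0,2)[0],key=cv2.contourArea)
Q=np.array([ray(s,*q[0],.077)[:2] for q in cn],np.float32);r=cv2.minAreaRect(Q);print('riser',r,cv2.boxPoints(r).round(3).tolist())
# stub: z .012-.06
m=(P[...,2]>.008)&(P[...,2]<.055);m2=np.zeros_like(m);m2[195:230,225:265]=1;m&=m2
print(m.sum());v,u=np.nonzero(m);q=P[v,u];print(np.c_[u,v,q.round(3)][::8])
E
```

```text
(245, 211) [0.475 0.246 0.038] [ 14 149 199] [199 137  83]
(250, 212) [0.472 0.23  0.038] [ 14 145 195] [195 134  84]
(228, 150) [0.679 0.309 0.074] [ 14 150 196] [196 133  81]
(223, 230) [0.403 0.307 0.076] [ 14 144 209] [209 146  91]
(215, 140) [0.714 0.355 0.074] [ 13 155 135] [135  88  53]
(300, 135) [0.739 0.065 0.067] [ 13 209 188] [188 101  34]
(327, 130) [ 0.747 -0.028  0.095] [ 54  53 163] [136 163 129]
(276, 248) [0.354 0.14  0.005] [ 10  25 215] [215 201 194]
(341, 232) [ 0.409 -0.08   0.03 ] [  9  15 119] [119 114 112]
(396, 205) [ 0.508 -0.272  0.013] [ 18 100 244] [244 205 148]
riser ((0.5476391315460205, 0.39638036489486694), (0.2222076654434204, 0.4194389283657074), 86.10637664794922) [[0.3310000002384186, 0.30000001192092896], [0.7490000128746033, 0.2709999978542328], [0.7639999985694885, 0.49300000071525574], [0.34599998593330383, 0.5210000276565552]]
203
[[2.31e+02 2.01e+02 5.10e-01 2.97e-01 3.30e-02]
 [2.32e+02 2.03e+02 5.01e-01 2.92e-01 3.90e-02]
 [2.34e+02 2.04e+02 4.97e-01 2.84e-01 4.20e-02]
 [2.36e+02 2.05e+02 4.96e-01 2.79e-01 3.40e-02]
 [2.36e+02 2.06e+02 4.
[... 334 characters left out ...]
4.83e-01 2.44e-01 3.30e-02]
 [2.54e+02 2.09e+02 4.83e-01 2.18e-01 3.10e-02]
 [2.36e+02 2.10e+02 4.78e-01 2.78e-01 3.40e-02]
 [2.44e+02 2.10e+02 4.79e-01 2.51e-01 3.30e-02]
 [2.52e+02 2.10e+02 4.79e-01 2.23e-01 3.60e-02]
 [2.33e+02 2.11e+02 4.75e-01 2.88e-01 3.40e-02]
 [2.41e+02 2.11e+02 4.76e-01 2.62e-01 3.00e-02]
 [2.49e+02 2.11e+02 4.75e-01 2.33e-01 3.60e-02]
 [2.30e+02 2.12e+02 4.71e-01 2.97e-01 3.70e-02]
 [2.41e+02 2.12e+02 4.73e-01 2.62e-01 2.60e-02]
 [2.49e+02 2.12e+02 4.73e-01 2.35e-01 2.80e-02]
 [2.31e+02 2.13e+02 4.68e-01 2.95e-01 3.30e-02]
 [2.48e+02 2.13e+02 4.69e-01 2.38e-01 3.00e-02]
 [2.29e+02 2.14e+02 4.66e-01 3.03e-01 2.60e-02]
 [2.53e+02 2.14e+02 4.66e-01 2.20e-01 3.10e-02]]
```

View pics/crop.png

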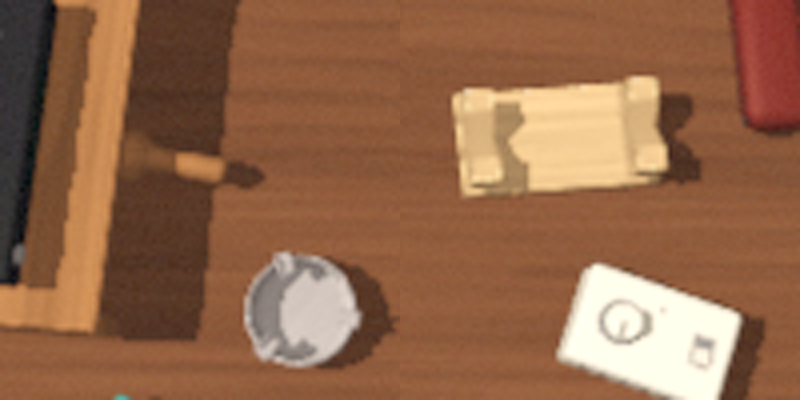

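The crop confirms it: a wooden handle with its end face near top (255,212), the barrel shoulder in shadow at the riser edge (232,208). It is the roller. Next I go above it for the wrist view.

```bash
cat >> h.py <<'E'
from scipy.spatial.transform import Rotation as R
def move(p,head):
    "TCP to p, tool y heading (deg, mod 180), tool straight down"
    o=robot.get_obs();R0=R.from_euler('xyz',o['ee_rot'])
    best=[]
    for k in(0,180):
        y=np.radians(head+k);ty=np.array([np.cos(y),np.sin(y),0]);tz=np.array([0,0,-1.]);tx=np.cross(ty,tz)
        best.append((R0.inv()*R.from_matrix(np.c_[tx,ty,tz])).as_rotvec(degrees=True))
    best.sort(key=np.linalg.norm)
    print('at',o['tool_pos'].round(4),'t',o['time'],'j6',o['joint_positions'][5].round(2),'turn',best[0].round(1),'(alt',best[1].round(0),') shift',(R0.inv().apply(np.array(p)-o['tool_pos'])*1000).round(1))
E
python3 - <<'E'
from h import *
s=snap('wrist');print(s['T_tool_cam'].round(3).tolist(),s['fx'])
move((.47,.225,.2),-6)
E
```

```text
[[-0.001, -0.971, -0.24, 0.069], [1.0, -0.001, -0.0, 0.0], [-0.0, -0.24, 0.971, -0.181], [0.0, 0.0, 0.0, 1.0]] 322.3736833404614
at [0.2129 0.5067 0.2045] t 0.15 j6 -0.1 turn [-0.1  0.1 73.2] (alt [  -0.   -0. -107.] ) shift [-346.2 -160.1    4.8]
```

Request:
{"method": "arm_command", "body": {
  "targets": [0, 0, 73, -356, -183, 5, -1, 0, 0, 73, -356, -183, 5, -1, 0, 0, 73, -356, -183, 5, -1, 0, 0, 73, -356, -183, 5, -1, 0, 0, 73, -356, -183, 5, -1, 0, 0, 73, -356, -183, 5, -1, 0, 0, 73, -356, -183, 5, -1, 0, 0, 73, -356, -183, 5, -1, 0, 0, 73, -356, -183, 5, -1, 0, 0, 73, -356, -183, 5, -1, 0, 0, 73, -356, -183, 5, -1, 0, 0, 73, -356, -183, 5, -1]
}}

```text
time: 1.35
tool_pos: [0.4698, 0.2013, 0.2005]
ee_rot: [-3.141, -0.0, 1.473]
wrist_force: [0.9, -0.5, 0.5]
width: 0.0941
finger_force: 0.0
```

```bash
python3 - <<'E'
from h import *
s=snap('wrist');save(s,'w1.png');np.savez('w1.npz',**s)
P=cloud(s);print(robot.get_obs()['tool_pos'])
b=(P[...,2]>.012)&(P[...,2]<.06)&(abs(P[...,0]-.475)<.05)&(P[...,1]>.19)&(P[...,1]<.30)
n,l,st,c=cv2.connectedComponentsWithStats(b.astype(np.uint8));i=1+st[1:,4].argmax();q=P[l==i]
print(st[i],q.min(0),q.max(0))
for a in np.arange(.2,.3,.01):
    k=q[abs(q[:,1]-a)<.005]
    if len(k)>5:print(a.round(3),len(k),np.percentile(k,[2,50,98],axis=0).round(3)[:,[0,2]].tolist())
E
```

```text
[0.46973732 0.20138312 0.20052745]
[ 305   89   44   80 1802] [0.46434801 0.21141324 0.02456031] [0.50956713 0.29528624 0.04997406]
0.21 34 [[0.467, 0.029], [0.477, 0.034], [0.483, 0.036]]
0.22 175 [[0.465, 0.028], [0.475, 0.035], [0.486, 0.037]]
0.23 195 [[0.466, 0.027], [0.476, 0.035], [0.488, 0.038]]
0.24 184 [[0.468, 0.028], [0.478, 0.035], [0.488, 0.037]]
0.25 179 [[0.47, 0.028], [0.48, 0.034], [0.489, 0.037]]
0.26 181 [[0.472, 0.027], [0.482, 0.034], [0.491, 0.036]]
0.27 193 [[0.474, 0.028], [0.484, 0.034], [0.494, 0.037]]
0.28 308 [[0.472, 0.029], [0.487, 0.038], [0.505, 0.045]]
0.29 352 [[0.467, 0.031], [0.486, 0.045], [0.508, 0.049]]
```

View pics/w1.png

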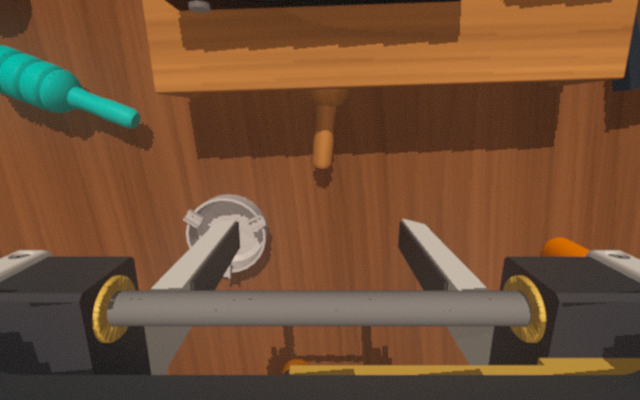

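The wrist view shows the handle clear, from shoulder (328,95) to end (322,168), with the ashtray to its left at (230,232). The axis heads 9.7° off -y.

```bash
python3 - <<'E'
from h import *
move((.4783,.242,.2),-9.7);move((.4783,.242,.006),-9.7)
E
```

```text
at [0.4697 0.2014 0.2005] t 1.4 j6 0.39 turn [-0.  -0.   4.1] (alt [   0.   -0. -176.] ) shift [41.3  4.5  0.5]
at [0.4697 0.2014 0.2005] t 1.4 j6 0.39 turn [-0.  -0.   4.1] (alt [   0.   -0. -176.] ) shift [ 41.2   4.5 194.5]
```

Request:
{"method": "arm_command", "body": {
  "targets": [0, 0, 4, 41, 4.5, 0, -1, 0, 0, 4, 41, 4.5, 40, -1, 0, 0, 4, 41, 4.5, 80, -1, 0, 0, 4, 41, 4.5, 120, -1, 0, 0, 4, 41, 4.5, 150, -1, 0, 0, 4, 41, 4.5, 175, -1, 0, 0, 4, 41, 4.5, 188, -1, 0, 0, 4, 41, 4.5, 194, -1, 0, 0, 4, 41, 4.5, 194, -1]
}}

```text
time: 2.3
tool_pos: [0.4789, 0.2412, 0.0065]
ee_rot: [-3.141, -0.0, 1.401]
wrist_force: [0.2, 0.3, 0.1]
width: 0.0937
finger_force: 0.0
```

Request:
{"method": "arm_command", "body": {
  "targets": [0, 0, 0, 0, 0, 0, 0, 0, 0, 0, 0, 0, 0, 0.2, 0, 0, 0, 0, 0, 0, 0.4, 0, 0, 0, 0, 0, 0, 0.6, 0, 0, 0, 0, 0, 0, 0.8, 0, 0, 0, 0, 0, 0, 1, 0, 0, 0, 0, 0, 0, 1, 0, 0, 0, 0, 0, 0, 1]
}}

```text
time: 3.1
tool_pos: [0.479, 0.2408, 0.0064]
ee_rot: [-3.141, -0.0, 1.4]
wrist_force: [-0.4, 0.0, -0.0]
width: 0.0333
finger_force: 0.0
```

Request:
{"method": "arm_command", "body": {
  "targets": [0, 0, 0, 0, 0, 0, 1, 0, 0, 0, 0, 0, 0, 1, 0, 0, 0, 0, 0, 0, 1, 0, 0, 0, 0, 0, 0, 1]
}}

```text
time: 3.5
tool_pos: [0.479, 0.2408, 0.0065]
ee_rot: [-3.141, 0.0, 1.4]
wrist_force: [-0.7, -0.7, 0.4]
width: 0.0208
finger_force: 30.0
```

Gripped. Now I draw it 215 mm along world -y.

Request:
{"method": "arm_command", "body": {
  "targets": [0, 0, 0, -5, 1, 0, 1, 0, 0, 0, -15, 2.5, 0, 1, 0, 0, 0, -30, 5, 0, 1, 0, 0, 0, -45, 7.5, 0, 1, 0, 0, 0, -60, 10, 0, 1, 0, 0, 0, -75, 12.5, 0, 1, 0, 0, 0, -90, 15, 0, 1, 0, 0, 0, -105, 18, 0, 1, 0, 0, 0, -120, 20, 0, 1, 0, 0, 0, -135, 23, 0, 1, 0, 0, 0, -150, 25, 0, 1, 0, 0, 0, -165, 28, 0, 1, 0, 0, 0, -180, 30.5, 0, 1, 0, 0, 0, -193, 33, 0, 1, 0, 0, 0, -203, 34.5, 0, 1, 0, 0, 0, -209, 35.5, 0, 1, 0, 0, 0, -212, 36, 0, 1, 0, 0, 0, -212, 36, 0, 1, 0, 0, 0, -212, 36, 0, 1]
}}

```text
time: 5.4
tool_pos: [0.4784, 0.0252, 0.0065]
ee_rot: [3.141, 0.002, 1.4]
wrist_force: [0.1, -1.8, -0.1]
width: 0.0211
finger_force: 30.0
```

```bash
python3 - <<'E'
from h import *
s=snap('wrist');t=snap('top');print({k:robot.get_obs()[k] for k in('tool_pos','width','finger_force')})
cv2.imwrite('pics/pull.png',np.hstack([cv2.resize(s['color'][:300],(480,225)),cv2.resize(t['color'][170:270,200:320],(270,225))])[...,::-1])
P=cloud(s)
q=P[(P[...,2]>.012)&(P[...,2]<.06)&(abs(P[...,0]-.49)<.04)&(P[...,1]>.04)&(P[...,1]<.30)]
for a in np.arange(.05,.3,.015):
    k=q[abs(q[:,1]-a)<.005]
    if len(k)>5:print(a.round(3),len(k),np.percentile(k,[2,50,98],axis=0).round(3)[:,[0,2]].tolist())
E
```

```text
{'tool_pos': array([0.47847092, 0.02554711, 0.00653455]), 'width': 0.021028254781531128, 'finger_force': 29.99721497297287}
0.05 733 [[0.473, 0.028], [0.483, 0.034], [0.492, 0.036]]
0.065 1001 [[0.473, 0.031], [0.487, 0.04], [0.504, 0.045]]
0.08 2097 [[0.467, 0.033], [0.488, 0.046], [0.509, 0.049]]
0.095 2373 [[0.468, 0.033], [0.49, 0.047], [0.512, 0.05]]
0.11 2625 [[0.471, 0.033], [0.493, 0.047], [0.514, 0.05]]
0.125 2911 [[0.474, 0.033], [0.496, 0.046], [0.517, 0.05]]
0.14 456 [[0.474, 0.03], [0.482, 0.043], [0.517, 0.049]]
```

View pics/pull.png

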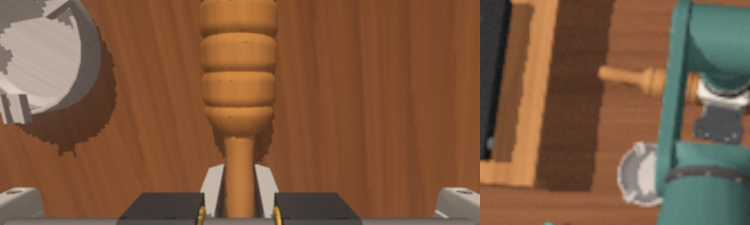

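The left panel shows the roller gripped, with barrel and handle straight ahead. In the right panel the far end (603,72) is well clear of the riser edge (550). I release slowly.

Request:
{"method": "arm_command", "body": {
  "targets": [0, 0, 0, 0, 0, 0, 0.5, 0, 0, 0, 0, 0, 0, 0.45, 0, 0, 0, 0, 0, 0, 0.4, 0, 0, 0, 0, 0, 0, 0.3, 0, 0, 0, 0, 0, 0, 0.2, 0, 0, 0, 0, 0, 0, 0, 0, 0, 0, 0, 0, 0, 0, 0, 0, 0, 0, 0, 0, 0, 0, 0, 0, 0, 0, 0, 0]
}}

```text
time: 6.4
tool_pos: [0.4784, 0.0258, 0.0065]
ee_rot: [3.142, -0.0, 1.4]
wrist_force: [0.7, 0.8, -0.6]
width: 0.0472
finger_force: 0.0
```

```bash
cat >> h.py <<'E'
def roller(s,lo=.045,hi=.16):
    P=cloud(s);q=P[(P[...,2]>.012)&(P[...,2]<.06)&(abs(P[...,0]-.49)<.05)&(P[...,1]>lo)&(P[...,1]<hi)]
    for a in np.arange(lo+.005,hi,.01):
        k=q[abs(q[:,1]-a)<.005]
        if len(k)>5:
            w=np.percentile(k,[2,50,98],axis=0);print(a.round(3),len(k),((w[0,0]+w[2,0])/2).round(4),w.round(3)[:,[0,2]].tolist())
E
python3 - <<'E'
from h import *
o=robot.get_obs();print(o['width'],o['finger_force'],o['tool_pos']);roller(snap('wrist'))
E
```

```text
0.04720904238784577 0.0 [0.47843222 0.02578258 0.00648809]
0.05 736 0.4828 [[0.473, 0.028], [0.483, 0.034], [0.492, 0.036]]
0.06 791 0.4859 [[0.474, 0.028], [0.485, 0.035], [0.498, 0.04]]
0.07 1428 0.4885 [[0.47, 0.033], [0.489, 0.043], [0.507, 0.048]]
0.08 2088 0.4884 [[0.468, 0.033], [0.488, 0.046], [0.509, 0.049]]
0.09 2334 0.4897 [[0.468, 0.033], [0.49, 0.047], [0.511, 0.05]]
0.1 2413 0.4911 [[0.47, 0.033], [0.491, 0.046], [0.513, 0.05]]
0.11 2616 0.4928 [[0.471, 0.033], [0.493, 0.047], [0.515, 0.05]]
0.12 2676 0.4947 [[0.473, 0.033], [0.495, 0.046], [0.516, 0.05]]
0.13 2942 0.496 [[0.474, 0.033], [0.496, 0.047], [0.518, 0.05]]
0.14 563 0.4957 [[0.475, 0.031], [0.483, 0.044], [0.517, 0.05]]
```

```bash
python3 - <<'E'
from h import *
move((.505,-.37,.226),-6)
E
```

```text
at [0.4784 0.0257 0.0065] t 6.45 j6 0.11 turn [ 0.  -0.  -3.8] (alt [ -0.  -0. 176.] ) shift [-385.4   93.5 -219.6]
```

Request:
{"method": "arm_command", "body": {
  "targets": [0, 0, 0, 0, 0, -15, 0, 0, 0, 0, 0, 0, -45, 0, 0, 0, 0, 0, 0, -90, -1, 0, 0, 0, 0, 0, -140, -1, 0, 0, -4, 0, 0, -190, -1, 0, 0, -4, -45, 11, -220, -1, 0, 0, -4, -385, 93, -220, -1, 0, 0, -4, -385, 93, -220, -1, 0, 0, -4, -385, 93, -220, -1, 0, 0, -4, -385, 93, -220, -1, 0, 0, -4, -385, 93, -220, -1, 0, 0, -4, -385, 93, -220, -1, 0, 0, -4, -385, 93, -220, -1, 0, 0, -4, -385, 93, -220, -1, 0, 0, -4, -385, 93, -220, -1, 0, 0, -4, -385, 93, -220, -1]
}}

```text
time: 8.05
tool_pos: [0.5047, -0.3685, 0.2265]
ee_rot: [3.142, -0.001, 1.47]
wrist_force: [0.6, -0.2, 0.0]
width: 0.0942
finger_force: 0.0
```

```bash
python3 - <<'E'
from h import *
s=snap('wrist');save(s,'w2.png');P=cloud(s);h=cv2.cvtColor(s['color'],cv2.COLOR_RGB2HSV).astype(int)
print(robot.get_obs()['tool_pos'])
near=(abs(P[...,0]-.505)<.1)&(abs(P[...,1]+.27)<.13)
print(np.nanmin(P[...,1]),np.nanmax(P[...,1]))
for lo,hi in((.006,.018),(.034,.056)):
    m=near&(P[...,2]>lo)&(P[...,2]<hi)&(h[...,0]>10)&(h[...,0]<25)&(h[...,2]>110)&(h[...,1]<170)
    n,l,st,c=cv2.connectedComponentsWithStats(m.astype(np.uint8))
    for i in range(1,n):
        if st[i,4]>250:
            q=P[l==i];r=cv2.minAreaRect(q[:,:2].astype(np.float32));print(lo,st[i],q.mean(0).round(4),np.array(r[0]).round(4),np.array(r[1]).round(4),round(r[2],1))
E
```

```text
[ 0.50488245 -0.36807228  0.22690165]
-0.6844247250462385 -0.13897406376600663
0.006 [ 263   12  100  149 8318] [ 0.5129 -0.2611  0.0136] [ 0.5132 -0.2643] [0.0902 0.1678] 4.9
0.034 [262   0  40  31 910] [ 0.4847 -0.1968  0.0465] [ 0.4854 -0.1965] [0.0366 0.0242] 3.5
0.034 [306   0  39  23 611] [ 0.5274 -0.1968  0.0455] [ 0.5288 -0.1937] [0.0365 0.0216] 4.9
0.034 [330 127  36  26 734] [ 0.5413 -0.3311  0.0465] [ 0.5409 -0.3316] [0.0364 0.024 ] 4.9
0.034 [291 134  36  28 717] [ 0.4972 -0.3351  0.0463] [ 0.4977 -0.3354] [0.0368 0.0242] 4.5
```

View pics/w2.png

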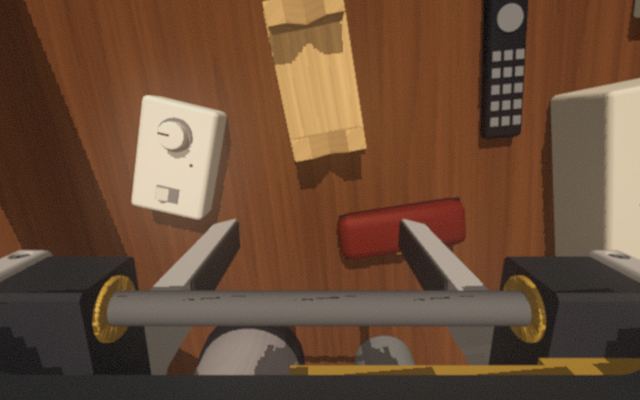

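The wrist view shows the rest fully, with cheeks at rows 10 and 140 near column 315, the fan box on the left and the spectacle case near the finger. The rest is at (0.513,-0.264) with its notch line turned 4.9°. Back to look at the roller.

```bash
python3 - <<'E'
from h import *
move((.480,.02,.226),-9.5)
E
```

```text
at [ 0.5049 -0.3681  0.2269] t 8.1 j6 -0.62 turn [ 0.  -0.   3.8] (alt [   0.    0. -176.] ) shift [383.7 -63.3   1. ]
```

Request:
{"method": "arm_command", "body": {
  "targets": [0, 0, 4, 384, -63, 1, -1, 0, 0, 4, 384, -63, 1, -1, 0, 0, 4, 384, -63, 1, -1, 0, 0, 4, 384, -63, 1, -1, 0, 0, 4, 384, -63, 1, -1, 0, 0, 4, 384, -63, 1, -1, 0, 0, 4, 384, -63, 1, -1, 0, 0, 4, 384, -63, 1, -1, 0, 0, 4, 384, -63, 1, -1, 0, 0, 4, 384, -63, 1, -1, 0, 0, 4, 384, -63, 1, -1]
}}

```text
time: 9.2
tool_pos: [0.4804, 0.0186, 0.2258]
ee_rot: [3.141, 0.0, 1.4]
wrist_force: [0.6, -0.8, -0.5]
width: 0.0939
finger_force: 0.0
```

```bash
python3 - <<'E'
from h import *
s=snap('wrist');P=cloud(s)
m=(P[...,2]>.012)&(P[...,2]<.06)&(abs(P[...,0]-.49)<.06)&(P[...,1]>-.06)&(P[...,1]<.25)
n,l,st,c=cv2.connectedComponentsWithStats(m.astype(np.uint8))
for i in range(1,n):
    if st[i,4]>200:
        q=P[l==i];r=cv2.minAreaRect(q[:,:2].astype(np.float32));print(st[i],[np.round(a,4) for a in r],q[:,1].min(),q[:,1].max())
roller(s,-.03,.25)
for f in(.10,.006):move((.4928,.110,f),-9.5)
E
```

```text
[ 294    0   43  193 5377] [array([0.491 , 0.0995]), array([0.2075, 0.0472]), np.float64(81.3343)] -0.0037835559791997847 0.20332452067473694
-0.005 28 0.4746 [[0.466, 0.029], [0.475, 0.034], [0.483, 0.036]]
0.005 141 0.475 [[0.465, 0.029], [0.475, 0.035], [0.485, 0.038]]
0.015 153 0.4765 [[0.466, 0.028], [0.477, 0.035], [0.487, 0.038]]
0.025 156 0.4782 [[0.468, 0.029], [0.478, 0.035], [0.489, 0.037]]
0.035 147 0.4799 [[0.47, 0.027], [0.48, 0.034], [0.49, 0.037]]
0.045 142 0.4818 [[0.473, 0.03], [0.482, 0.034], [0.491, 0.036]]
0.055 155 0.4838 [[0.474, 0.027], [0.484, 0.034], [0.494, 0.037]]
0.065 221 0.4885 [[0.472, 0.03], [0.488, 0.039], [0.505, 0.046]]
0.075 348 0.4876 [[0.467, 0.031], [0.488, 0.045], [0.508, 0.049]]
0.085 389 0.4895 [[0.467, 0.031], [0.49, 0.046], [0.512, 0.05]]
0.095 394 0.49 [[0.468, 0.033], [0.49, 0.046], [0.512, 0.05]]
0.105 406 0.4925 [[0.47, 0.031], [0.493, 0.046], [0.515, 0.05]]
0.115 412 0.4932 [[0.471, 0.031], [0.493, 0.046], [0.516, 0.05]]
0.125 430 0.4958 [[0.474, 0.032], [0.496, 0.046], [0.518, 0.05]]
0.135 415 0.4964 [[0.474, 0.032], [0.496, 0.046], [0.519, 0.05]]
0.145 391 0.498 [[0.477, 0.032], [0.498, 0.045], [0.519, 0.049]]
0.155 240 0.4972 [[0.481, 0.032], [0.498, 0.04], [0.514, 0.046]]
0.165 190 0.5016 [[0.491, 0.028], [0.502, 0.035], [0.512, 0.037]]
0.175 189 0.5035 [[0.494, 0.028], [0.504, 0.034], [0.513, 0.037]]
0.185 201 0.5059 [[0.496, 0.028], [0.506, 0.034], [0.516, 0.036]]
0.195 214 0.507 [[0.497, 0.028], [0.507, 0.035], [0.517, 0.038]]
0.205 15 0.501 [[0.498, 0.029], [0.5, 0.032], [0.504, 0.036]]
at [0.4805 0.0182 0.2257] t 9.25 j6 0.09 turn [ 0.   0.  -0.3] (alt [  0.  -0. 180.] ) shift [ 92.6  -3.7 125.6]
at [0.4805 0.0182 0.2257] t 9.25 j6 0.09 turn [ 0.   0.  -0.3] (alt [  0.  -0. 180.] ) shift [ 92.6  -3.8 219.6]
```

The roller hasn't moved. I descend over the barrel and close.

Request:
{"method": "arm_command", "body": {
  "targets": [0, 0, 0, 46, -2, 30, -1, 0, 0, 0, 92, -4, 60, -1, 0, 0, 0, 92.5, -4, 100, -1, 0, 0, 0, 92.5, -4, 140, -1, 0, 0, 0, 92.5, -4, 170, -1, 0, 0, 0, 92.5, -4, 195, -1, 0, 0, 0, 92.5, -4, 210, -1, 0, 0, 0, 92.5, -4, 219, -1, 0, 0, 0, 92.5, -4, 219, -1, 0, 0, 0, 92.5, -4, 219, -0.5, 0, 0, 0, 92.5, -4, 219, -0.2, 0, 0, 0, 92.5, -4, 219, 0, 0, 0, 0, 92.5, -4, 219, 0.2, 0, 0, 0, 92.5, -4, 219, 0.4, 0, 0, 0, 92.5, -4, 219, 0.5, 0, 0, 0, 92.5, -4, 219, 0.5]
}}

```text
time: 10.85
tool_pos: [0.4926, 0.1108, 0.0067]
ee_rot: [3.141, -0.0, 1.4]
wrist_force: [-0.1, 0.0, 0.1]
width: 0.0473
finger_force: 30.0
```

Request:
{"method": "arm_command", "body": {
  "targets": [0, 0, 0, 0, 0, 0, 1, 0, 0, 0, 0, 0, 0, 1, 0, 0, 0, 0, 0, 0, 1, 0, 0, 0, 0, 0, 0, 1]
}}

```text
time: 11.25
tool_pos: [0.4926, 0.1108, 0.0066]
ee_rot: [3.141, -0.0, 1.4]
wrist_force: [0.3, 0.0, 2.1]
width: 0.0474
finger_force: 30.0
```

Request:
{"method": "arm_command", "body": {
  "targets": [0, 0, 0, 0, 0, -10, 1, 0, 0, 0, 0, 0, -30, 1, 0, 0, 0, 0, 0, -55, 1, 0, 0, 0, 0, 0, -80, 1, 0, 0, 0, 0, 0, -105, 1, 0, 0, 0, 0, 0, -130, 1, 0, 0, 0, 0, 0, -140, 1, 0, 0, 0, 0, 0, -140, 1, 0, 0, 0, 0, 0, -140, 1]
}}

```text
time: 12.15
tool_pos: [0.4916, 0.1107, 0.1451]
ee_rot: [-3.139, 0.001, 1.4]
wrist_force: [-0.3, 1.1, -2.9]
width: 0.0472
finger_force: 30.0
```

```bash
python3 - <<'E'
from h import *
o=robot.get_obs();print(o['width'],o['finger_force'],o['wrist_force'],o['ee_rot'])
s=snap('wrist');P=cloud(s);save(s,'w3.png')
m=(P[...,2]>.12)&(P[...,2]<.22)&(abs(P[...,0]-.50)<.06)&(P[...,1]>.12)&(P[...,1]<.3)
q=P[m]
for a in np.arange(.125,.24,.01):
    k=q[abs(q[:,1]-a)<.005]
    if len(k)>5:
        w=np.percentile(k,[2,50,98],axis=0);print(a.round(3),len(k),((w[0,0]+w[2,0])/2).round(4),w[2].round(4))
move((.513,-.264,.146),4.9)
E
```

```text
0.047204761556481976 29.99687969684601 [-0.2670286   1.12145302 -2.86868667] [-3.13933214e+00  6.08303307e-04  1.39990793e+00]
0.125 3545 0.487 [0.5151 0.1297 0.2185]
0.135 2000 0.4957 [0.5173 0.1398 0.1884]
0.145 1971 0.497 [0.5179 0.1498 0.1872]
0.155 1746 0.4967 [0.5142 0.1597 0.1845]
0.165 941 0.5005 [0.5109 0.1698 0.1756]
0.175 886 0.5027 [0.5121 0.1798 0.1746]
0.185 964 0.5046 [0.5143 0.1898 0.1748]
0.195 1096 0.5062 [0.5165 0.1998 0.1757]
0.205 1166 0.508 [0.5184 0.2098 0.1757]
0.215 1196 0.5093 [0.5197 0.2198 0.1756]
0.225 358 0.5098 [0.5186 0.2248 0.1748]
at [0.4913 0.1106 0.1446] t 12.2 j6 0.28 turn [ -0.2   0.  -14.7] (alt [  0.   0. 165.] ) shift [-365.5   85.1   -1.4]
```

View pics/w3.png

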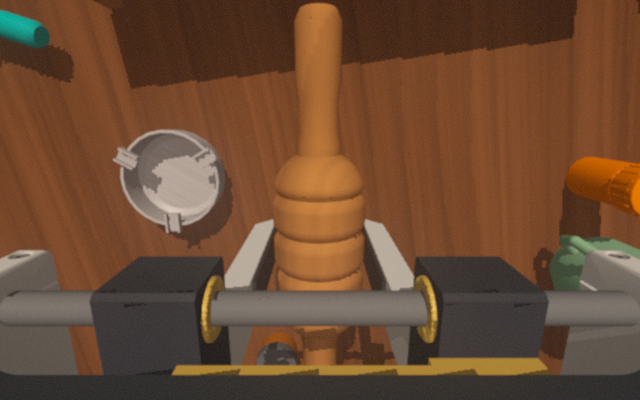

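The wrist view shows the roller held level round its barrel, the free handle straight up at (318,60). Measured axis and middle agree with the tool. I carry it over the rest.

Request:
{"method": "arm_command", "body": {
  "targets": [0, 0, -1, -15, 3.5, 0, 1, 0, 0, -2, -45, 10.5, 0, 1, 0, 0, -3, -75, 17.5, 0, 1, 0, 0, -4, -105, 24.5, 0, 1, 0, 0, -6, -135, 31.5, 0, 1, 0, 0, -7, -165, 38.5, 0, 1, 0, 0, -8, -195, 45.5, 0, 1, 0, 0, -10, -225, 52.5, 0, 1, 0, 0, -11, -255, 59.5, 0, 1, 0, 0, -12, -285, 66.5, 0, 1, 0, 0, -13, -315, 73.5, 0, 1, 0, 0, -14, -340, 79, 0, 1, 0, 0, -14.7, -358, 83.5, 0, 1, 0, 0, -14.7, -365.5, 85, 0, 1, 0, 0, -14.7, -365.5, 85, 0, 1, 0, 0, -14.7, -365.5, 85, 0, 1]
}}

```text
time: 13.8
tool_pos: [0.5137, -0.2628, 0.1455]
ee_rot: [-3.14, -0.002, 1.657]
wrist_force: [0.1, -0.7, -3.1]
width: 0.0473
finger_force: 30.0
```

```bash
python3 - <<'E'
from h import *
move((.513,-.264,.026),4.9)
E
```

```text
at [ 0.5137 -0.2628  0.1455] t 13.8 j6 -0.66 turn [-0.1 -0.1  0. ] (alt [   0.   -0. -180.] ) shift [ -1.4  -0.6 119.5]
```

Request:
{"method": "arm_command", "body": {
  "targets": [0, 0, 0, -1.5, -0.5, 20, 1, 0, 0, 0, -1.5, -0.5, 45, 1, 0, 0, 0, -1.5, -0.5, 65, 1, 0, 0, 0, -1.5, -0.5, 80, 1, 0, 0, 0, -1.5, -0.5, 90, 1, 0, 0, 0, -1.5, -0.5, 98, 1, 0, 0, 0, -1.5, -0.5, 105, 1, 0, 0, 0, -1.5, -0.5, 110, 1, 0, 0, 0, -1.5, -0.5, 113, 1, 0, 0, 0, -1.5, -0.5, 116, 1, 0, 0, 0, -1.5, -0.5, 116, 1, 0, 0, 0, -1.5, -0.5, 116, 1]
}}

```text
time: 15.0
tool_pos: [0.5138, -0.2656, 0.0307]
ee_rot: [3.141, 0.0, 1.656]
wrist_force: [-0.6, -0.4, -3.2]
width: 0.0475
finger_force: 30.0
```

```bash
python3 - <<'E'
from h import *
s=snap('wrist');t=snap('scene')
cv2.imwrite('pics/pl.png',np.hstack([cv2.resize(s['color'],(440,275)),cv2.resize(t['color'][210:310,190:310],(330,275),interpolation=2)])[...,::-1])
E
```

```text
(no output)
```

View pics/pl.png

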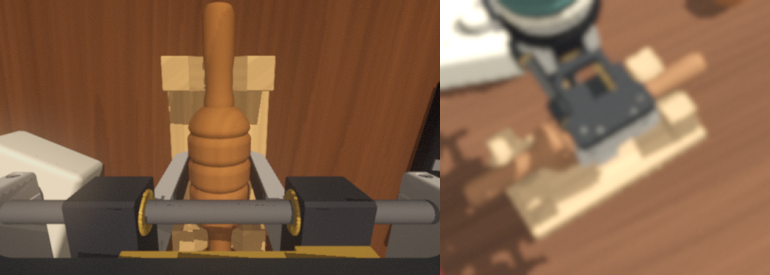

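The left panel shows the handle centred over the far cheek (column 218 between 162 and 274). It still hangs free, so I lower the last few millimetres.

Request:
{"method": "arm_command", "body": {
  "targets": [0, 0, 0, 0, 0, 1, 1, 0, 0, 0, 0, 0, 2, 1, 0, 0, 0, 0, 0, 3, 1, 0, 0, 0, 0, 0, 4, 1, 0, 0, 0, 0, 0, 4, 1, 0, 0, 0, 0, 0, 4, 1]
}}

```text
time: 15.7
tool_pos: [0.5136, -0.2654, 0.0271]
ee_rot: [3.142, 0.0, 1.656]
wrist_force: [-2.6, 0.6, 3.0]
width: 0.0475
finger_force: 30.0
```

Contact: the vertical force went from -3 to +3 N, so it is seated. I release slowly and rise.

Request:
{"method": "arm_command", "body": {
  "targets": [0, 0, 0, 0, 0, 0, 0, 0, 0, 0, 0, 0, 0, -0.05, 0, 0, 0, 0, 0, 0, -0.1, 0, 0, 0, 0, 0, 0, -0.2, 0, 0, 0, 0, 0, 0, -0.3, 0, 0, 0, 0, 0, 0, -0.4, 0, 0, 0, 0, 0, 0, -0.4, 0, 0, 0, 0, 0, 0, -0.4, 0, 0, 0, 0, 0, -10, -0.4, 0, 0, 0, 0, 0, -30, -0.4, 0, 0, 0, 0, 0, -60, -0.4, 0, 0, 0, 0, 0, -100, -0.4, 0, 0, 0, 0, 0, -145, -0.4, 0, 0, 0, 0, 0, -190, -0.4, 0, 0, 0, -50, 0, -200, -0.4, 0, 0, 0, -100, 0, -200, -0.4, 0, 0, 0, -100, 0, -200, -0.4, 0, 0, 0, -100, 0, -200, -0.4]
}}

```text
time: 17.5
tool_pos: [0.5219, -0.3658, 0.226]
ee_rot: [-3.141, -0.001, 1.655]
wrist_force: [0.8, 0.4, 0.8]
width: 0.0656
finger_force: 0.0
```

```bash
python3 - <<'E'
from h import *
o=robot.get_obs();print(o['tool_pos'],o['finger_force'],o['wrist_force'])
s=snap('wrist');P=cloud(s);save(s,'fin.png')
q=P[(P[...,2]>.03)&(P[...,2]<.09)&(abs(P[...,0]-.513)<.028)&(P[...,1]>-.4)&(P[...,1]<-.12)]
for a in np.arange(-.385,-.12,.015):
    k=q[abs(q[:,1]-a)<.004]
    if len(k)>5:
        w=np.percentile(k,[2,50,98],axis=0);print(a.round(3),len(k),((w[0,0]+w[2,0])/2).round(4),w[2].round(4))
print(q[:,1].min(),q[:,1].max())
E
```

```text
[ 0.52185566 -0.36576265  0.22598339] 0.0 [0.75731377 0.43160369 0.79908837]
-0.37 133 0.5228 [ 0.5331 -0.3664  0.0573]
-0.355 148 0.5209 [ 0.5317 -0.3511  0.0574]
-0.34 365 0.5127 [ 0.5394 -0.3361  0.0559]
-0.325 336 0.513 [ 0.5398 -0.3213  0.0562]
-0.31 222 0.5157 [ 0.5326 -0.3061  0.0658]
-0.295 338 0.5156 [ 0.537  -0.2912  0.0695]
-0.28 349 0.5154 [ 0.5373 -0.2762  0.0701]
-0.265 380 0.513 [ 0.5354 -0.2612  0.0703]
-0.25 406 0.5118 [ 0.5344 -0.2461  0.0702]
-0.235 378 0.5106 [ 0.5321 -0.2312  0.069 ]
-0.22 182 0.5106 [ 0.526  -0.2162  0.065 ]
-0.205 485 0.5126 [ 0.5395 -0.2012  0.0562]
-0.19 434 0.5133 [ 0.54   -0.1864  0.0559]
-0.38058179475856757 -0.18381798703480606
```

View pics/fin.png

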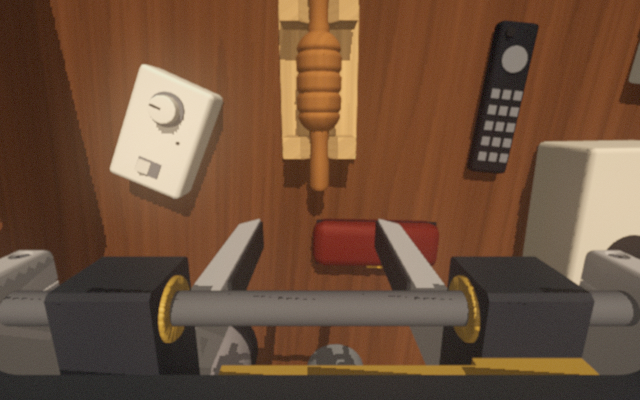

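The roller lies straight in both notches, centred between the cheeks (barrel at (318,80)). Barrel top is about 70 mm, so it is at seated height, and it is about 2 mm off-centre along the line.

```bash
python3 -c "
from bench import robot
print(robot.close_job())"
```

```text
the job is handed in; nothing more can be done
None
```

The roller was drawn out, let go still on the cabinet top, taken again round its barrel and laid in both notches of its rest about 2 mm off centre, and the job was handed in at about 17.5 s; no verdict was shown.

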